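# Lay the printer roller in its service cradle

## Task

The printer on this repair bench is being serviced: pick up the longer of the two rollers and lay it in the roller cradle, a shaft end in each V-shaped fork and the rubber sleeve between the forks. Lower it until the shaft rests in the forks, and only then let go. Leave the shorter roller where it lies.

Things in the scene. Friction and masses are not known exactly. Their poses are not given: they have to be found in the camera images.
- long_roller: Longer roller, to be moved: black rubber sleeve 30 mm in diameter, 100 mm long, in the middle of a bare steel shaft 12 mm in diameter, 190 mm long; both ends alike. Lies flat on the bench, 150 to 310 g, may roll if nudged. Origin at its centre on the shaft's axis, 15 mm above the bench as it lies; x along the shaft, y and z turn as it rolls. Grasp across the sleeve at its middle.
- short_roller: Shorter roller, a bystander to be left alone: like the other, but sleeve 30 mm in diameter, 60 mm long, on a shaft 12 mm in diameter, 120 mm long; lies flat on the bench. Origin at its centre on the shaft's axis, 15 mm above the bench; x along the shaft.
- cradle: Cradle fixed to the bench: base plate 200 x 80 x 10 mm with two upright grey forks, each 12 mm thick, 54 mm wide, 70 mm either side of the middle (128 mm clear between). Each ends in a V open upwards with 45 degree sides: bottom 48 mm, tips 69 mm above the bench, tips 42 mm apart. Origin: centre of the underside; x from fork to fork, as the roller is to lie (either way round); z up.
- cradle_seat (a point): Midway between the forks, where the roller's centre is when its shaft rests at the bottom of both Vs: 56.5 mm above the bench, straight above the cradle's origin; axes as the cradle's.
Not all that is in view belongs to the job. Leave any white or yellow look-alike of the long_roller alone.

How it is judged:
By the outcome, as a careful person would: the job done as asked, in the order asked, and still so for the second after the job is handed in, with the robot touching nothing.
It also fails if it takes over 35 s, if anything falls off the work surface, if the arm or the gripper's body presses on something with over 40 N, if the wrist force passes 120 N, or if a joint passes its speed limit or range.

## Robot

A 7-joint arm with a two-finger parallel gripper is mounted at the origin on the work surface. World frame = base frame: x ahead of the robot, y to its left, z up, the work surface at z = 0. Lengths are in m, angles in rad, forces in N, time in s.
With the tool pointing down it reaches from about 0.425 to 1.025 m from the base axis. Payload 9.4 kg.
Tool frame: the origin (TCP) lies midway between the tips of the shut fingers; the grasp point (between the pads) lies 19 mm behind it; z points along the fingers, y is the line along which they close (so a half turn about z gives the same grasp; the last joint's range is limited). The gripper opens to 93 mm and grips with 3 to 60 N. Pads are 15 mm wide; open, the fingers measure 128 mm over their backs; the gripper's body (75 mm by 188 mm) begins 65 mm behind the grasp point.
Start: joints at [-1.24, 0.599, -0.003, 1.599, 0.002, 0.943, -0.08], TCP at [0.288, 0.666, 0.219] pointing down, gripper open.
Joint ranges: [-2.57, 2.57], [-0.35, 1.97], [-1.29, 1.29], [0.11, 2.56], [-1.05, 4.19], [0.11, 1.86], [-2.63, 2.63]. Speed limits (rad/s): [2.22, 2.22, 3.01, 3.01, 3.14, 3.14, 3.14].

## Interface

Orientations are given as a unit quaternion [w, x, y, z].
In Python, from cell import robot gives the robot as it stands. The module is installed in compiled form; this text tells all that it offers.
- The arm moves only by the shell command python3 -m pendant 'ROWS' [FORCE]. ROWS is JSON, a list of rows, each a list of 3 entries, a list of its own where there are three numbers: the turn, a rotation vector about the tool's x, y, z scaled (see below), then the shift along the tool's x, y, z scaled (see below), then the opening, from -1 (shut) to 1 (fully open). A call has 1 to 5 rows; each row is the pose to reach, as a shift and turn from the pose commanded when the call began, along the tool's axes at that moment; what a row does not reach only later rows make up. The controller multiplies each number of a shift by 0.4 m and each number of a turn by 45 degrees. A row lasts 1/12 s, in which the tool goes at most 41.7 mm and 7.16 degrees, less where a joint would pass 70% of its speed; a pose out of reach is approached as far as the arm can. A call with a number of a shift or a turn outside -1 to 1 is refused whole. A call with a gripper value outside its range is refused whole. The fingers move at their own pace and stop on an object; FORCE is the grip in N (left out, the last holds). Time passes only in rows, so rows that repeat a pose let the fingers close. It gives the time, the measured TCP pose, the force, the opening and the grip force at its end, in the units of the state.
- robot.observe(): the state, without advancing time (a new reading comes with each control period).
- robot.get_image(name): name is "scene" or "top" or "wrist"; returns the picture (420x560x3 uint8, blue, green, red); there is no depth.
- robot.camera_params(name): a dict with "mtx" (3x3 intrinsics, pixels), "xyz" and "rotation" of the camera in the world. Camera axes: x right, y down, z forward; pixel columns grow to the right and rows downward; lengths in m; the calibration is good to about 2 mm. A picture is of the moment at which its call begins: read the wrist's pose just before it. camera_params takes no time and is no camera call; for the wrist camera it gives the pose at the moment of the call.
- robot.hand_in(): hands the job in; it is judged then, once.
The state is a dict: "t": time; "joint_pos": joint angles; "joint_vel": joint speeds; "joint_efforts": joint torques, N m; "tcp_pos": TCP position; "eef_rot": TCP orientation; "wrist_force": force on the tool from outside, world axes, zero at the start; "moment": the same for the moment, N m; "grip_width": opening from 0.0 (shut) to 1.0 (fully open); "grip_force": force on a finger pad.
Only numpy, scipy, OpenCV 4.12 (cv2) and the standard library are available. Lean on these libraries where they do the work, as an engineer would, in place of code of your own. Each camera call takes 0.05 s, during which the arm holds its last target. There are 200 camera calls.

## Working session

There is one attempt and no reset: what is moved stays moved. The work goes in short steps, Python scripts to look and compute and a shell command to move; the robot and the scene stay as the last step left them, time stands still between calls to the robot, and variables do not carry over. Pictures are saved under pics/ and viewed, at most 10 in all, crops included, and the job is handed in when it is done.

```bash
mkdir -p pics
python3 - <<'E'
from cell import robot
import cv2
o=robot.observe();print({k:o[k] for k in('t','tcp_pos','eef_rot','grip_width','wrist_force')})
for n in('top','scene'):
    p=robot.camera_params(n);print(n,p)
    cv2.imwrite(f'pics/{n}0.png',robot.get_image(n))
E
```

```text
{'t': 0.0, 'tcp_pos': array([0.28733377, 0.66510652, 0.21776709]), 'eef_rot': array([-9.20151976e-05,  2.02466085e-01,  9.79288971e-01, -7.65969527e-04]), 'grip_width': 0.9983836724486325, 'wrist_force': array([0.40697016, 0.35835543, 0.3592798 ])}
top {'mtx': array([[476.96253157,   0.        , 270.39860217],
       [  0.        , 476.96253157, 209.04103303],
       [  0.        ,   0.        ,   1.        ]]), 'xyz': array([0.33360257, 0.00501335, 1.27796534]), 'rotation': array([ 0.01778055, -0.70245397,  0.71132075, -0.01628087])}
scene {'mtx': array([[439.38362283,   0.        , 277.14789417],
       [  0.        , 439.38362283, 213.31732609],
       [  0.        ,   0.        ,   1.        ]]), 'xyz': array([1.001943  , 0.42554312, 0.83566438]), 'rotation': array([-0.18041038,  0.44468763,  0.81680052, -0.32022166])}
```

View pics/top0.png

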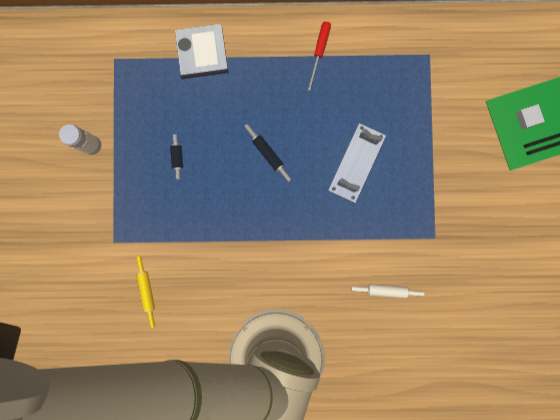

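View pics/scene0.png

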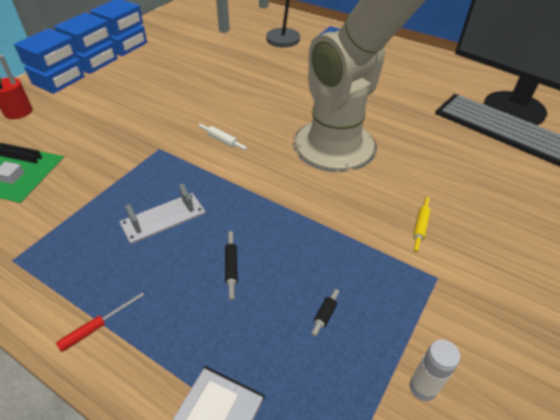

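The top view shows four roller-like things: black long at (268,153), black short at (177,157), yellow at (146,292) and white at (388,292). The black one at (268,153) fits, with a longer shaft and sleeve and the right colour. The cradle is at (358,163). I'll confirm with an enlarged crop.

```bash
python3 - <<'E'
import cv2
a=cv2.imread('pics/top0.png')[110:215,235:395]
cv2.imwrite('pics/crop.png',cv2.resize(a,None,fx=5,fy=5,interpolation=cv2.INTER_CUBIC))
E
cat > h.py <<'E'
import numpy as np
from scipy.spatial.transform import Rotation as R
from cell import robot
def rot(q): return R.from_quat(np.array(q)[[1,2,3,0]])
def world(uv,z,p):
    d=rot(p['rotation']).apply(np.linalg.solve(p['mtx'],[*uv,1])); c=np.array(p['xyz'])
    return c+d*(z-c[2])/d[2]
def delta(pos,yaw,hold=None):
    """units for tool-down pose with tool y axis at world angle yaw"""
    o=robot.observe(); r=rot(o['eef_rot'])
    best=None
    for k in(0,np.pi):
        y=np.array([np.cos(yaw+k),np.sin(yaw+k),0]);z=np.array([0,0,-1.]);x=np.cross(y,z)
        rv=(r.inv()*R.from_matrix(np.c_[x,y,z])).as_rotvec()
        if best is None or np.linalg.norm(rv)<np.linalg.norm(best): best=rv
    print('tcp',o['tcp_pos'].round(4),'j7',o['joint_pos'][6].round(2),'turn',(best/np.radians(45)).round(3),'deg',np.degrees(best).round(1),'shift',(r.inv().apply(np.array(pos)-o['tcp_pos'])/.4).round(4))
E
```

```text
(no output)
```

View pics/crop.png

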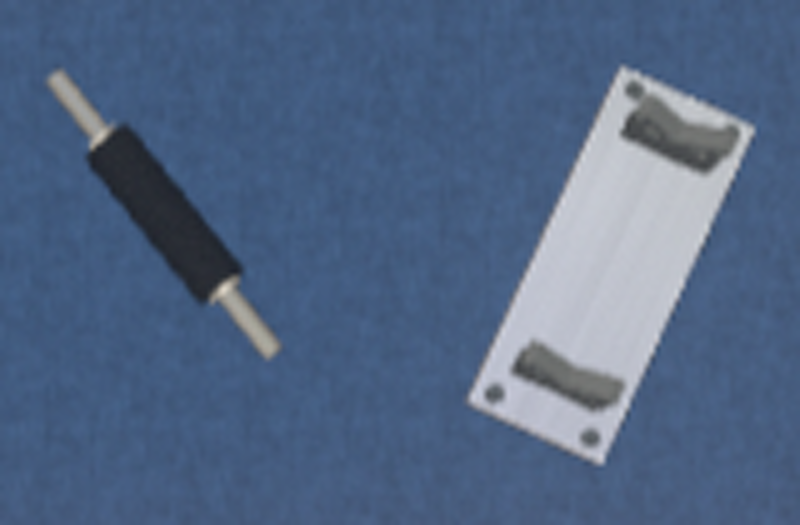

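The crop confirms a black sleeve on steel, with shaft ends at crop (57,75) and (272,353). The cradle plate corners are at (622,67), (754,127), (603,465) and (469,402).

Run:
```python
from h import *
p=robot.camera_params('top')
f=lambda u,v:((u+.5)/5-.5+235,(v+.5)/5-.5+110)
a,b=[world(f(*q),.015,p) for q in((55,72),(274,356))]
print('roller',(a+b)/2,np.linalg.norm(a-b),np.degrees(np.arctan2(*(b-a)[1::-1])))
c=[world(f(*q),.01,p) for q in((622,67),(754,127),(603,465),(469,402))]
m=sum(c)/4; d=c[0]+c[1]-c[2]-c[3]
print('cradle',m,np.linalg.norm(d)/2,np.degrees(np.arctan2(d[1],d[0])))
yaw=np.arctan2(*(b-a)[1::-1])+np.pi/2
delta([*((a+b)/2)[:2],.12],yaw)
yc=np.arctan2(d[1],d[0]); o=robot.observe()
print('tool y now',np.degrees(np.arctan2(*rot(o['eef_rot']).apply([0,1,0])[1::-1])),'want',np.degrees(yaw),'cradle y',np.degrees(yc)+90)
```

```text
roller [0.54602316 0.01332498 0.015     ] 0.19214464758572938 -143.26713271297044
cradle [ 0.5162758  -0.22580205  0.01      ] 0.198961385928209 -25.308558496746272
tcp [0.2874 0.6651 0.2179] j7 -0.08 turn [-2.000e-03 -1.000e-03 -1.335e+00] deg [ -0.1  -0.  -60.1] shift [-1.2398 -1.2392  0.2465]
tool y now 66.6369381791298 want -53.267132712970444 cradle y 64.69144150325373
```

```bash
python3 -m pendant '[[[0,0,0.15],[-0.07,-0.07,0],1],[[0,0,0.3],[-0.14,-0.14,0],1],[[0,0,0.45],[-0.21,-0.21,0],1],[[0,0,0.6],[-0.28,-0.28,0],1],[[0,0,0.75],[-0.35,-0.35,0],1]]'
cat > g.py <<'E'
from h import *
import sys
x,y,z,w=map(float,sys.argv[1:5]); o=robot.observe(); r=rot(o['eef_rot'])
zt=np.array([0,0,-1.]);yt=np.array([np.cos(np.radians(w)),np.sin(np.radians(w)),0])
rv=(r.inv()*R.from_matrix(np.c_[np.cross(yt,zt),yt,zt])).as_rotvec()
print(o['t'],o['tcp_pos'].round(4),o['joint_pos'].round(2),'turn',(rv/np.radians(45)).round(3),'shift',(r.inv().apply(np.array([x,y,z])-o['tcp_pos'])/.4).round(4),'F',o['wrist_force'].round(1),'grip',o['grip_width'],o['grip_force'])
E
python3 g.py .546 .0133 .15 -53.3
```

```text
t: 0.52
tcp_pos: [0.3608, 0.4795, 0.2184]
eef_rot: [0.0, 0.481, 0.877, -0.0]
wrist_force: [0.2, 0.7, -0.8]
grip_width: 1.002
grip_force: 0.0
0.5167 [0.3608 0.4795 0.2184] [-1.13  0.45  0.16  1.9  -0.1   0.8  -0.35] turn [-0.000e+00  1.000e-03  1.908e+00] shift [-1.2315 -0.2369  0.1713] F [ 0.2  0.7 -0.8] grip 1.0015639985192901 0.0
```

```bash
python3 -m pendant '[[[0,0,0.15],[-0.098,-0.019,0.01],1],[[0,0,0.3],[-0.196,-0.038,0.02],1],[[0,0,0.45],[-0.294,-0.057,0.03],1],[[0,0,0.6],[-0.392,-0.076,0.04],1],[[0,0,0.75],[-0.49,-0.095,0.05],1]]' >/dev/null
python3 g.py .546 .0133 .15 -53.3
```

```text
0.9333 [0.4352 0.2944 0.1985] [-0.94  0.4   0.33  2.09 -0.2   0.68 -0.5 ] turn [ 0.    -0.     1.158] shift [-0.697   0.2913  0.1212] F [ 0.4  0.6 -0.2] grip 1.000719858297485 0.0
```

```bash
python3 -m pendant '[[[0,0,0.15],[-0.09,0.037,0.015],1],[[0,0,0.3],[-0.18,0.074,0.03],1],[[0,0,0.45],[-0.27,0.111,0.045],1],[[0,0,0.6],[-0.36,0.148,0.06],1],[[0,0,0.75],[-0.45,0.185,0.075],1]]' >/dev/null
python3 g.py .546 .0133 .15 -53.3
```

```text
1.35 [0.5066 0.1135 0.1684] [-0.66  0.46  0.46  2.14 -0.35  0.62 -0.56] turn [ 0.    -0.     0.408] shift [-0.1489  0.2242  0.0459] F [ 1.1  0.4 -0.1] grip 1.0004442567277172 0.0
```

```bash
python3 -m pendant '[[[0,0,0.14],[-0.05,0.075,0.015],1],[[0,0,0.28],[-0.1,0.15,0.03],1],[[0,0,0.408],[-0.149,0.224,0.046],1],[[0,0,0.408],[-0.149,0.224,0.046],1],[[0,0,0.408],[-0.149,0.224,0.046],1]]' >/dev/null
python3 g.py .546 .0133 .019 -53.3
python3 - <<'E'
from h import *
import cv2,json
p=robot.camera_params('wrist'); im=robot.get_image('wrist')
import pickle; pickle.dump(p,open('w1.pkl','wb'))
cv2.imwrite('pics/w1.png',im)
E
```

```text
1.7667 [0.5463 0.013  0.1497] [-0.48  0.53  0.52  2.1  -0.44  0.62 -0.59] turn [0.001 0.002 0.003] shift [ 3.000e-04 -1.100e-03  3.268e-01] F [-0.5  0.8 -0.7] grip 0.9972676000879646 0.0
```

View pics/w1.png

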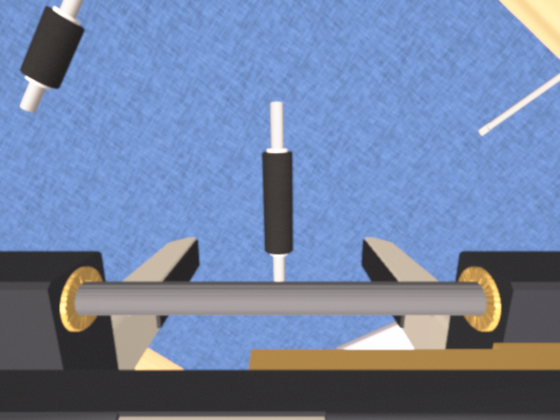

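The wrist view shows the roller between the fingers. The far shaft end is at (277,102), the sleeve ends at (278,150) and (278.5,253), and the near shaft is at (279,278).

Run:
```python
from h import *
import pickle
p=pickle.load(open('w1.pkl','rb'))
e,s1,s2,n=world((277,101),.017,p),world((278,151),.022,p),world((278.5,253),.022,p),world((279,278),.015,p)
d=n-e;d/=np.linalg.norm(d)
print(p['xyz'],rot(p['rotation']).apply([0,0,1]))
print('axis',np.degrees(np.arctan2(d[1],d[0])),'c from end',e+d*.095,'from sleeve',(s1+s2)/2,np.linalg.norm(s1-s2))
```

```text
[0.60050732 0.05355032 0.31474962] [-0.19264158 -0.14507746 -0.97048532]
axis -142.63563224646202 c from end [0.54600762 0.01479903 0.0159255 ] from sleeve [0.54592928 0.01456435 0.022     ] 0.10128375795250032
```

```bash
python3 -m pendant '[[[0,0,0],[0.001,-0.003,0.09],1],[[0,0,0],[0.001,-0.003,0.18],1],[[0,0,0],[0.001,-0.003,0.26],1],[[0,0,0],[0.001,-0.003,0.32],1],[[0,0,0],[0.001,-0.003,0.36],1]]' 25 >/dev/null
python3 -m pendant '[[[0,0,0],[0,0,0],1],[[0,0,0],[0,0,0],-1],[[0,0,0],[0,0,0],-1],[[0,0,0],[0,0,0],-1],[[0,0,0],[0,0,0],-1]]' 25
python3 -m pendant '[[[0,0,0],[0,0,0],-1],[[0,0,0],[0,0,0],-1],[[0,0,0],[0,0,0],-1],[[0,0,0],[0,0,0],-1],[[0,0,0],[0,0,0],-1]]'
python3 g.py .546 .0143 .15 -53.3
```

```text
t: 2.65
tcp_pos: [0.5465, 0.017, 0.0075]
eef_rot: [0.0, 0.948, 0.318, 0.001]
wrist_force: [0.2, -0.1, -0.1]
grip_width: 0.764
grip_force: 0.0
t: 3.07
tcp_pos: [0.5458, 0.0164, 0.0063]
eef_rot: [0.0, 0.948, 0.318, 0.0]
wrist_force: [-0.1, 0.3, 0.1]
grip_width: 0.404
grip_force: 0.0
3.0667 [0.5458 0.0164 0.0063] [-0.31  0.74  0.27  2.17 -0.62  0.31 -0.44] turn [ 0.    -0.     0.007] shift [-0.0029  0.0045 -0.3592] F [-0.1  0.3  0.1] grip 0.4044339303617625 0.0
```

```bash
python3 -m pendant '[[[0,0,0],[0,0,0],-1],[[0,0,0],[0,0,0],-1],[[0,0,0],[0,0,0],-1],[[0,0,0],[0,0,0],-1],[[0,0,0],[0,0,0],-1]]' 25
python3 g.py .546 .0143 .13 -53.3
```

```text
t: 3.48
tcp_pos: [0.5459, 0.0163, 0.0062]
eef_rot: [0.0, 0.948, 0.317, 0.0]
wrist_force: [0.6, -0.7, 0.7]
grip_width: 0.318
grip_force: 25.0
3.4833 [0.5459 0.0163 0.0062] [-0.31  0.74  0.27  2.17 -0.62  0.31 -0.44] turn [ 0.    -0.     0.007] shift [-0.0028  0.0043 -0.3094] F [ 0.6 -0.7  0.7] grip 0.31772783851483133 24.984050989151
```

```bash
python3 -m pendant '[[[0,0,0],[0,0,-0.04],-1],[[0,0,0],[0,0,-0.12],-1],[[0,0,0],[0,0,-0.2],-1],[[0,0,0],[0,0,-0.28],-1],[[0,0,0],[0,0,-0.34],-1]]' 25
python3 -m pendant '[[[0,0,0],[0,0,0],-1],[[0,0,0],[0,0,0],-1]]'
python3 g.py .516 -.2258 .14 -115.3
python3 - <<'E'
from h import *
import cv2,pickle
o=robot.observe();p=robot.camera_params('wrist'); im=robot.get_image('wrist')
pickle.dump((p,o),open('w2.pkl','wb'))
cv2.imwrite('pics/w2.png',im)
E
```

```text
t: 3.9
tcp_pos: [0.5457, 0.0163, 0.1443]
eef_rot: [0.0, 0.948, 0.317, 0.0]
wrist_force: [0.5, 1.4, -2.1]
grip_width: 0.319
grip_force: 25.0
t: 4.07
tcp_pos: [0.5462, 0.0169, 0.143]
eef_rot: [0.0, 0.948, 0.318, 0.001]
wrist_force: [-0.6, 0.4, -1.6]
grip_width: 0.316
grip_force: 25.0
4.0667 [0.5462 0.0169 0.143 ] [-0.49  0.54  0.52  2.1  -0.46  0.61 -0.57] turn [-1.000e-03 -3.000e-03  1.386e+00] shift [-0.426   0.4387  0.007 ] F [-0.6  0.4 -1.6] grip 0.3163874120465133 24.984376430511475
```

View pics/w2.png

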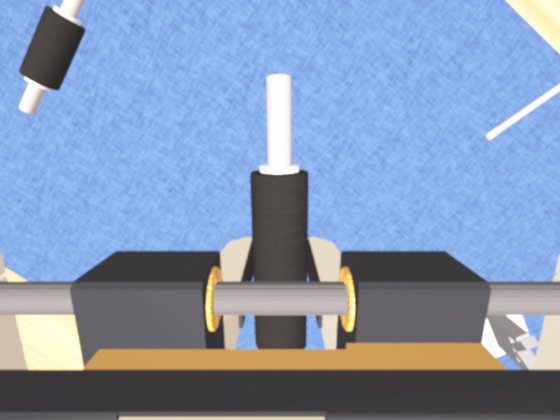

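The roller is held. Its far shaft end is at (279,75), the sleeve's far end at about (279,171), and it's well aligned with the tool.

```bash
python3 - <<'E'
from h import *
import pickle
p,o=pickle.load(open('w2.pkl','rb')); r=rot(o['eef_rot']);zc=o['tcp_pos'][2]+.0088
for n,uv,dz in(('end',(279,75),.004),('sleeve top edge',(279,172),.015),('shaft at 85',(279,75),.006)):
    print(n,r.inv().apply(world(uv,zc+dz,p)-o['tcp_pos']).round(4))
E
python3 -m pendant '[[[0,0,0.14],[-0.04,0.04,0],-1],[[0,0,0.28],[-0.09,0.09,0],-1],[[0,0,0.42],[-0.14,0.145,0],-1],[[0,0,0.56],[-0.19,0.195,0],-1],[[0,0,0.7],[-0.24,0.245,0],-1]]' >/dev/null
python3 g.py .516 -.2258 .14 -115.3
```

```text
end [ 0.0934 -0.0003 -0.0126]
sleeve top edge [ 0.0503 -0.0003 -0.0237]
shaft at 85 [ 0.093  -0.0003 -0.0146]
4.5333 [ 0.5269 -0.1207  0.1405] [-0.32  0.57  0.65  2.12 -0.59  0.64 -0.74] turn [0.001 0.004 0.678] shift [-0.0511  0.2593  0.0013] F [ 1.3  1.2 -1.8] grip 0.31299110154224463 24.981652200222015
```

```bash
python3 -m pendant '[[[0,0,0.14],[-0.01,0.06,0],-1],[[0,0,0.28],[-0.02,0.12,0],-1],[[0,0,0.42],[-0.03,0.18,0],-1],[[0,0,0.56],[-0.042,0.22,0],-1],[[0,0.002,0.678],[-0.051,0.259,0],-1]]' >/dev/null
python3 -m pendant '[[[0,0,0],[0,0,0],-1],[[0,0,0],[0,0,0],-1]]' >/dev/null
python3 g.py .516 -.2258 .14 -115.3
python3 - <<'E'
from h import *
import cv2,pickle
o=robot.observe();p=robot.camera_params('wrist'); im=robot.get_image('wrist')
pickle.dump((p,o),open('w3.pkl','wb'))
t=robot.get_image('top')[110:215,285:425]
cv2.imwrite('pics/w3.png',im);cv2.imwrite('pics/t3.png',cv2.resize(t,None,fx=5,fy=5,interpolation=cv2.INTER_CUBIC))
E
```

```text
5.1167 [ 0.5167 -0.225   0.1406] [-0.2   0.64  0.79  2.07 -0.7   0.71 -0.96] turn [0.001 0.002 0.007] shift [-0.0008  0.0026  0.0014] F [-1.3  0.3 -2.2] grip 0.318649218480576 24.986203014850616
```

View pics/w3.png

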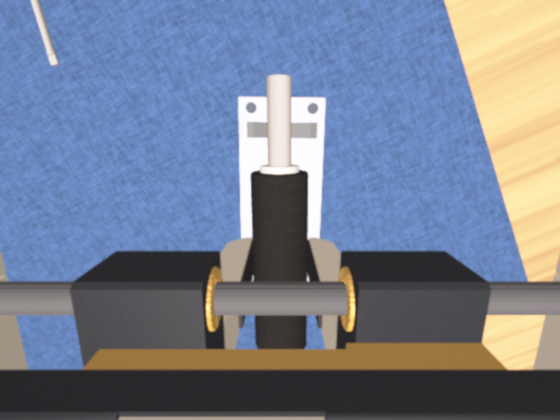

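The wrist view shows the far plate corners at (238,97) and (325,97), edges running to (241,238) and (320,238), and fork tips at cols 247–317, rows ~122–138. I'll compute the offset from these.

Run:
```python
from h import *
import pickle
p,o=pickle.load(open('w3.pkl','rb')); r=rot(o['eef_rot'])
T=lambda uv,z:r.inv().apply(world(uv,z,p)-o['tcp_pos']).round(4)
for uv,z in(((238,97),.01),((325,97),.01),((241,238),.01),((320,238),.01),((247,122),.069),((317,122),.069),((247,138),.069),((317,138),.069)): print(uv,T(uv,z))
```

```text
(238, 97) [ 0.0986 -0.039   0.1304]
(325, 97) [0.0987 0.0394 0.1305]
(241, 238) [-0.0354 -0.0404  0.1306]
(320, 238) [-0.0354  0.0391  0.1307]
(247, 122) [ 0.0749 -0.0255  0.0715]
(317, 122) [0.0749 0.026  0.0715]
(247, 138) [ 0.0634 -0.0258  0.0715]
(317, 138) [0.0634 0.0263 0.0715]
```

Run:
```python
import cv2
a=cv2.imread('pics/w3.png')[80:250,220:345]
cv2.imwrite('pics/w3c.png',cv2.resize(a,None,fx=3.5,fy=3.5,interpolation=cv2.INTER_CUBIC))
```

```text
(no output)
```

View pics/w3c.png

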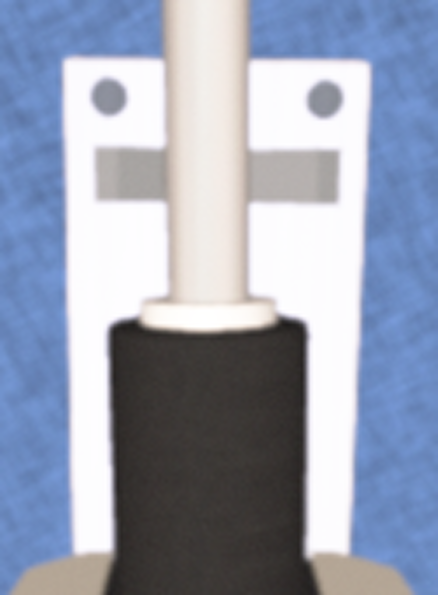

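The roller is centred on the cradle within about 1 mm in both axes (fork at crop (95–338, 150–202) with the shaft in the middle). I'll lower it.

```bash
python3 -m pendant '[[[0,0,0],[0,0,0.06],-1],[[0,0,0],[0,0,0.12],-1],[[0,0,0],[0,0,0.17],-1],[[0,0,0],[0,0,0.2],-1],[[0,0,0],[0,0,0.21],-1]]'
python3 -m pendant '[[[0,0,0],[0,0,0.003],-1],[[0,0,0],[0,0,0.006],-1],[[0,0,0],[0,0,0.009],-1],[[0,0,0],[0,0,0.012],-1],[[0,0,0],[0,0,0.012],-1]]'
```

```text
t: 5.63
tcp_pos: [0.5174, -0.2233, 0.0564]
eef_rot: [-0.001, 0.977, -0.215, -0.001]
wrist_force: [-0.5, -0.1, -0.9]
grip_width: 0.315
grip_force: 25.0
t: 6.05
tcp_pos: [0.5183, -0.2247, 0.0539]
eef_rot: [-0.0, 0.976, -0.216, 0.001]
wrist_force: [-0.8, 0.9, -2.1]
grip_width: 0.312
grip_force: 25.0
```

```bash
python3 -m pendant '[[[0,0,0],[0,0,0.003],-1],[[0,0,0],[0,0,0.006],-1],[[0,0,0],[0,0,0.009],-1],[[0,0,0],[0,0,0.011],-1],[[0,0,0],[0,0,0.011],-1]]'
python3 -m pendant '[[[0,0,0],[0,0,0.0025],-1],[[0,0,0],[0,0,0.0025],-1],[[0,0,0],[0,0,0.0025],-1]]'
```

```text
t: 6.47
tcp_pos: [0.5181, -0.2249, 0.049]
eef_rot: [0.0, 0.976, -0.216, 0.001]
wrist_force: [-0.2, 0.2, -1.1]
grip_width: 0.314
grip_force: 25.0
t: 6.72
tcp_pos: [0.518, -0.2252, 0.0485]
eef_rot: [0.0, 0.976, -0.217, 0.001]
wrist_force: [-1.3, -0.5, 4.2]
grip_width: 0.31
grip_force: 25.0
```

```bash
python3 -m pendant '[[[0,0,0],[0,0,0.002],-1],[[0,0,0],[0,0,0.002],-1],[[0,0,0],[0,0,0.002],-1]]'
python3 - <<'E'
from h import *
import cv2
s=robot.get_image('scene')[150:280,80:260]; w=robot.get_image('wrist')[60:280,160:400]
cv2.imwrite('pics/s4.png',np.hstack([cv2.resize(s,(400,289),interpolation=cv2.INTER_CUBIC),cv2.resize(w,(315,289))]))
E
```

```text
t: 6.97
tcp_pos: [0.518, -0.2253, 0.0481]
eef_rot: [-0.0, 0.976, -0.217, 0.001]
wrist_force: [-3.6, 0.8, 12.6]
grip_width: 0.316
grip_force: 25.0
```

View pics/s4.png

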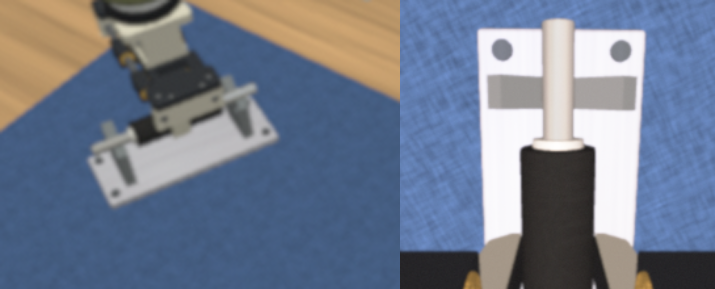

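Both shaft ends lie in the forks, centred in the V (right pane, shaft at col 558 between 487 and 635). Force is 12.6 N at the expected height, so it's seated. I'll release and withdraw.

```bash
python3 -m pendant '[[[0,0,0],[0,0,-0.002],-1],[[0,0,0],[0,0,-0.002],0],[[0,0,0],[0,0,-0.002],0.5],[[0,0,0],[0,0,-0.002],1],[[0,0,0],[0,0,-0.002],1]]'
python3 -m pendant '[[[0,0,0],[0,0,0],1],[[0,0,0],[0,0,0],1],[[0,0,0],[0,0,0],1],[[0,0,0],[0,0,0],1],[[0,0,0],[0,0,0],1]]'
```

```text
t: 7.48
tcp_pos: [0.518, -0.2245, 0.0479]
eef_rot: [-0.0, 0.976, -0.216, 0.001]
wrist_force: [-0.1, 0.8, 0.2]
grip_width: 0.553
grip_force: 0.0
t: 7.9
tcp_pos: [0.518, -0.2247, 0.048]
eef_rot: [-0.0, 0.976, -0.216, 0.001]
wrist_force: [-0.7, 0.2, -0.2]
grip_width: 0.91
grip_force: 0.0
```

```bash
python3 -m pendant '[[[0,0,0],[0,0,-0.05],1],[[0,0,0],[0,0,-0.12],1],[[0,0,0],[0,0,-0.2],1],[[0,0,0],[0,0,-0.28],1],[[0,0,0],[0,0,-0.36],1]]' >/dev/null
python3 -m pendant '[[[0,0,0],[0,0,0],1],[[0,0,0],[0,0,0],1],[[0,0,0],[0,0,0],1],[[0,0,0],[0,0,0],1],[[0,0,0],[0,0,0],1]]'
python3 - <<'E'
from h import *
import cv2
s=robot.get_image('scene')[150:340,80:350]; w=robot.get_image('wrist')
cv2.imwrite('pics/s5.png',np.hstack([cv2.resize(s,(400,281),interpolation=cv2.INTER_CUBIC),cv2.resize(w,(375,281))]))
E
```

```text
t: 8.73
tcp_pos: [0.5172, -0.2244, 0.1909]
eef_rot: [-0.0, 0.976, -0.216, -0.0]
wrist_force: [0.1, 0.6, -0.4]
grip_width: 1.002
grip_force: 0.0
```

View pics/s5.png

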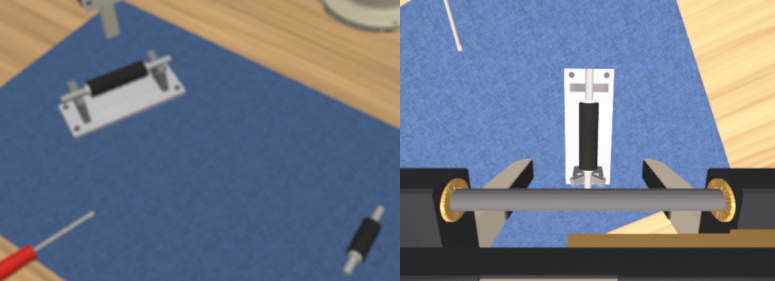

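The roller lies in both forks, sleeve at left pane (117,78) between the forks. The short roller is untouched at (362,240), and the gripper is clear.

```bash
python3 -c "
from cell import robot
print(robot.hand_in())"
```

```text
the job is handed in; nothing more can be done
None
```

The long roller is resting in both cradle forks with its sleeve between them. I let go only once it was seated, left the shorter roller where it lay, and handed the job in at about 9 s of robot time.

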